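# Make up two lathe tooling kits and close the case

## Robot

A 6-joint arm with a two-finger parallel gripper is mounted at the origin on the work surface. World frame = base frame: x ahead of the robot, y to its left, z up, the work surface at z = 0. Lengths are in mm, angles in rad, forces in N, time in s.
With the tool pointing down it reaches from about 225 to 875 mm from the base axis. Payload 3.4 kg.
Tool frame: the origin (TCP) lies between the finger pads, 19 mm behind the fingertips; this is the grasp point; z points along the fingers, y is the line along which they close (so a half turn about z gives the same grasp; the last joint's range is limited). The gripper opens to 85 mm and grips with 20 to 120 N. Pads are 22 mm wide; open, the fingers measure 114 mm over their backs; the gripper's body (76 mm by 85 mm) begins 54 mm behind the grasp point. The pads swing forward as they close: fully open they stand 13 mm farther back than shut.
Start: joints at [-1.325, 0.276, 1.505, -0, 1.361, -0.121], TCP at [206.213, -536.784, 250.028] pointing down, gripper open.
Joint ranges: [-2.89, 2.89], [-0.75, 2.08], [0.22, 2.7], [-1.18, 4.32], [0.11, 2.71], [-2.7, 2.7]. Speed limits (rad/s): [2.57, 2.57, 3.14, 3.14, 3.14, 3.14].

## Interface

Orientations are given as [roll, pitch, yaw] about the fixed x, y, z axes, in that order (R = Rz(yaw) Ry(pitch) Rx(roll)).
In Python, from station import * gives the robot as it stands. The module is installed in compiled form; this text tells all that it offers. Calls block until the motion is done:
- move_to(position, orientation): joint-space move of the TCP to a pose.
- move_linear(position, rotation=None, v=150, force_limit=None): straight line of the TCP; rotation=None keeps the orientation; v is the mean speed in mm/s. With force_limit (N) it stops when the force on the tool has changed by that much, and returns True; else False.
- move_j(angles): joint-space move.
- let_go() and clamp(strength=None): open the fingers fully, or close them until they stop; strength is the grip in N (None keeps the last).
- sleep(seconds).
- inverse_kinematics(position, orientation): joint angles nearest the present ones, or None.
- snapshot(name): name is "scene" or "top"; returns (picture, depth): 480x640x3 uint8, blue, green, red; 480x640 float32, mm along the optical axis (not along the pixel's ray), 0 where there is no reading.
- camera_info(name): a dict with "intrinsics" (3x3 intrinsics, pixels), "position" and "rotation" of the camera in the world. Camera axes: x right, y up, looking along -z (the intrinsics and any distortion apply to the point x, -y, -z); pixel columns grow to the right and rows downward; lengths in mm; the calibration is good to about 2 mm. A picture is of the moment at which its call begins. camera_info takes no time and is no camera call.
A pose or a line that the arm cannot do raises IKError and nothing moves.
- close_job(): hands the job in; it is judged then, once.
Trained networks look in the newest picture that a camera, given by its name, has taken for a name from the list of things; names that differ only in an ending like _2 or _b are one class to them, and where a whole thing is asked for, a point or a joint stands for the part that bears it (a point fixed in the world has none). Each returns a list of dicts, best first, with "score" (0 to 1); they miss things now and then, are a little off and sometimes report something else, mostly with a low value. They report only what shows in the picture. A call takes as long as a camera call. They do not tell look-alikes from the thing itself.
- boxes_of(thing, camera): "xyz" ([x, y, z] in mm, in world coordinates, good to about 4 mm: the middle of the surface that is visible of it).
- spot_point(thing, camera): "xyz" ([x, y, z] in mm, in world coordinates, good to about 4 mm: a listed point, or the origin of a listed thing).
Readings, each from a call of its own:
- current_clock(): time.
- current_joint_pos(): joint angles.
- current_qvel(): joint speeds.
- current_joint_efforts(): joint torques, N m.
- current_eef_pos(): TCP position.
- current_tool_rot(): TCP orientation.
- current_ft_force(): force on the tool from outside, world axes, zero at the start.
- current_moment(): the same for the moment, N m.
- current_gripper_width(): finger opening in mm.
- current_grasp_force(): force on a finger pad.
Only numpy, scipy, OpenCV 4.12 (cv2) and the standard library are available. Lean on these libraries where they do the work, as an engineer would, in place of code of your own. Each camera call takes 0.05 s, during which the arm holds its last target. There are 200 camera calls.

## Task

Make up the tooling for two lathe jobs. Wooden case with the lip: stand the small collet upright in its short bay and set the parting-tool holder (thin blade) upright in its long bay, then close it: tilt the lid's tongue in under the lip and lower the lid flat into its rim. Grey tray: the large collet upright in the short bay and the turning-tool holder (square bar) upright in the long bay; leave the boring-bar holder, the lathe chuck and the oil can where they stand.

Things in the scene. Friction and masses are not known exactly. Their poses are not given: they have to be found in the camera images.
- case: Fixed open wooden case, 200 (x) x 124 (y) mm. Origin: underside centre. Floor top z 5. Bays y -48 to 48: long x -81 to 22, short x 28 to 82. Walls and divider end at z 42, the lid's seat; round it a rim to z 50, inner faces y -57, 57 and x 95. At the -x end a wall (inner face x -95) carries the dark overhanging lip: x -100 to -77, z 55 to 61, full width.
- lid: Loose plywood lid, 107 mm wide (y), 0.15 kg, flat on the bench. Panel x -78.5 to 78.5, 8 mm thick; dark tongue x -102.5 to -78.5, 4 mm thick, flush below. Bar handle 14 (x) x 70 (y) mm, z 8 to 36. Origin: underside, below the handle's centre. Too long to drop in past the lip: goes in tilted, tongue first. Home: origin near (12, 0, 42) mm in the case frame, axes parallel; play 9 mm in x, 7 in y.
- tray: Fixed open grey sheet-steel tray, 190 (x) x 124 (y) mm, no lid. Origin: underside centre, z up. Floor top z 3; walls and divider 3 mm thick, rounded top edges at z 25. Bays y -59 to 59: long x -92 to 19.5, short x 22.5 to 92.
- collet_small: Small steel spring collet (slit cone) standing on its small end: largest diameter 21 mm from 22 mm up, 16 mm at the foot, 31.5 mm high. Origin: centre of its underside; z up. About 0.045 kg.
- collet_large: Large steel spring collet (slit cone) standing on its small end: largest diameter 33 mm from 28 mm up, 25 mm at the foot, 40 mm high. Origin: centre of its underside; z up. About 0.14 kg.
- parting_holder: Dark steel tool holder, about 0.26 kg: block 52 (x) x 26 (y) x 26 mm high, screws and nut on top to 33 mm. Parting tool: a thin upright blade, 4 mm thick, 14 mm high, near the +y flank, sticking out at both ends, from x = -38 to 46 mm. Origin: centre of the block's underside, tool points to +x, z up. Grip the block across its flat flanks (y).
- turning_holder: Dark steel tool holder, about 0.26 kg: block 52 (x) x 26 (y) x 26 mm high, screws and nut on top to 33 mm. Turning tool: a square bar, 12 mm wide and high, along the +y flank, small brass-coloured insert at its end, out to x = 53 mm. Origin: centre of the block's underside, tool points to +x, z up. Grip the block across its flat flanks (y).
- boring_holder: Dark steel tool holder, about 0.26 kg: block 52 (x) x 34 (y) x 26 mm high, screws and nut on top to 33 mm. Boring bar: thick and round, 16 mm in diameter, out to x = 68 mm. In no kit: leave it. Origin: centre of the block's underside, tool points to +x, z up. Grip the block across its flat flanks (y).
- lathe_chuck: Bystander: three-jaw lathe chuck lying on its back, jaws up, 80 mm in diameter, 72 mm high, 1.9 kg. Origin: centre of its underside.
- oiler: Bystander: small green oil can, 54 mm in diameter, brass spout up to 128 mm high reaching 33 mm out to its +x, thumb lever to its -x. Origin: centre of its underside.
Things that resemble listed ones, but are neither listed nor needed, are in the scene too. What is meant by the case is not turquoise, and is the larger of those in its own colour.

How it is judged:
By the outcome, as a careful person would: the job done as asked, in the order asked, and still so for the second after the job is handed in, with the robot touching nothing.
It also fails if it takes over 131 s, if anything falls off the work surface, if the arm or the gripper's body presses on something with over 40 N, if the wrist force passes 120 N, or if a joint passes its speed limit or range.

## Working session

There is one attempt and no reset: what is moved stays moved. The work goes in short steps, each a Python script; the robot and the scene stay as the last script left them, time stands still between calls to the robot, and variables do not carry over. Pictures are saved under pics/ and viewed, at most 14 in all, crops included, and the job is handed in when it is done.

```bash
mkdir -p pics
python3 - <<'E'
from station import *
import cv2,numpy as np
for n in("top","scene"):
    p,d=snapshot(n); cv2.imwrite(f"pics/{n}0.png",p); np.save(f"pics/{n}0.npy",d)
    c=camera_info(n); print(n,c)
    for t in "case lid tray collet_small collet_large parting_holder turning_holder boring_holder lathe_chuck oiler".split():
        for f in (spot_point,):
            print(t,[(np.round(r["xyz"]).astype(int).tolist(),round(r["score"],2)) for r in f(t,n)])
print(current_clock())
E
```

```text
top {'intrinsics': array([[604.64868561,   0.        , 330.34149528],
       [  0.        , 604.64868561, 244.85666143],
       [  0.        ,   0.        ,   1.        ]]), 'position': array([ 164.02341957,   86.33295722, 1665.81749759]), 'rotation': array([ 0.18967272,  0.00841042, -1.56733567])}
case [([226, 389, 0], 0.93), ([490, 566, 2], 0.89), ([479, 361, 0], 0.7), ([655, -9, 1], 0.2)]
lid [([650, -8, 1], 0.79)]
tray [([460, -362, 0], 0.58)]
collet_small [([652, -187, 0], 0.44), ([449, -143, 2], 0.26)]
collet_large [([637, 180, 4], 0.56)]
parting_holder [([449, -142, -2], 0.68), ([453, 155, -2], 0.36)]
turning_holder [([453, 155, -1], 0.54)]
boring_holder [([441, 6, -2], 0.7), ([650, -11, 0], 0.21)]
lathe_chuck [([678, 352, 1], 0.72)]
oiler [([708, -356, 0], 0.87)]
scene {'intrinsics': array([[600.66945957,   0.        , 317.70401927],
       [  0.        , 600.66945957, 232.57986338],
       [  0.        ,   0.        ,   1.        ]]), 'position': array([1334.5453713 , -491.0877753 ,  935.55701166]), 'rotation': array([0.86121581, 0.01509395, 0.97766611])}
case [([483, 357, 3], 0.89), ([230, 386, -2], 0.88), ([493, 561, -2], 0.77)]
lid [([649, -8, 3], 0.82)]
tray [([459, -359, 0], 0.66)]
collet_small [([653, -190, -1], 0.43)]
collet_large [([641, 182, 2], 0.58)]
parting_holder [([448, -150, 0], 0.74)]
turning_holder [([456, 149, -1], 0.79), ([653, -190, 2], 0.3)]
boring_holder [([433, 8, 2], 0.77)]
lathe_chuck [([674, 347, 3], 0.69)]
oiler [([709, -359, -1], 0.82)]
1.1
```

View pics/top0.png

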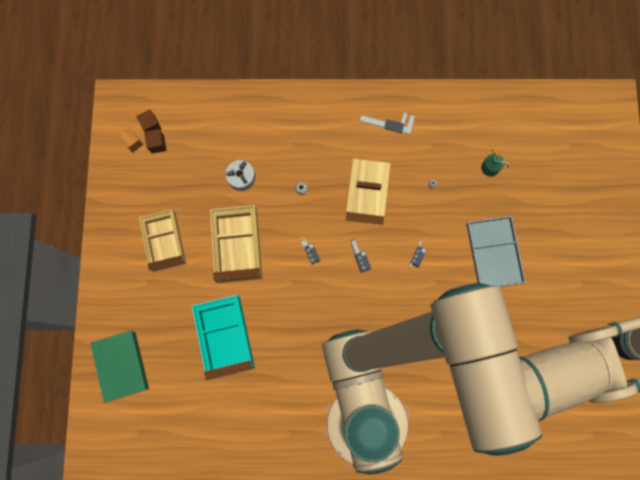

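View pics/scene0.png

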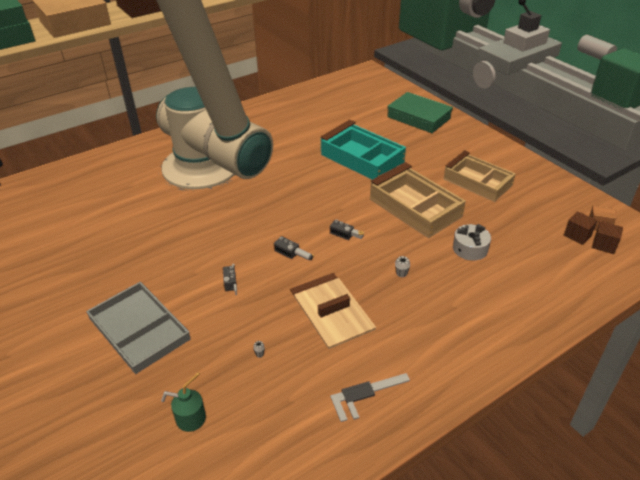

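```bash
cat > fit.py <<'E'
import numpy as np, cv2
from scipy.spatial.transform import Rotation as R
from scipy.optimize import differential_evolution
from station import camera_info
def cloud(n,d):
    c=camera_info(n);K=c["intrinsics"];v,u=np.nonzero(d>0);z=d[v,u].astype(float)
    p=np.c_[(u-K[0,2])/K[0,0]*z,-(v-K[1,2])/K[1,1]*z,-z]
    return R.from_euler('xyz',c["rotation"]).apply(p)+c["position"]
def box(*bs):                     # later boxes overwrite: x0,x1,y0,y1,z
    def h(x,y):
        o=np.zeros_like(x)
        for a,b,c,d,z in bs: o[(x>a)&(x<b)&(y>c)&(y<d)]=z
        return o
    return h
def cone(r,z): return lambda x,y: np.where(np.hypot(x,y)<r,z,0.)
M=dict(case=box((-100,100,-62,62,50),(-95,95,-57,57,42),(-81,22,-48,48,5),(28,82,-48,48,5),(-100,-77,-62,62,61)),
 lid=box((-102.5,-78.5,-53.5,53.5,4),(-78.5,78.5,-53.5,53.5,8),(-7,7,-35,35,36)),
 tray=box((-95,95,-62,62,25),(-92,19.5,-59,59,3),(22.5,92,-59,59,3)),
 collet_small=cone(10.5,31.5),collet_large=cone(16.5,40),
 parting_holder=box((-38,46,6,12,24),(-26,26,-13,13,27)),
 turning_holder=box((-26,53,1,13,24),(-26,26,-13,13,27)),
 boring_holder=box((-26,68,-8,8,22),(-26,26,-17,17,27)))
def fit(name,P,x,y,yaw,r=15,dy=.35,rad=150):
    P=P[np.hypot(P[:,0]-x,P[:,1]-y)<rad]; g=M[name]
    def cost(q,blur=np.linspace(-1,1,3)):
        c,s=np.cos(q[2]),np.sin(q[2]);a,b=P[:,0]-q[0],P[:,1]-q[1]
        X,Y=c*a+s*b,-s*a+c*b
        h=np.mean([g(X+i,Y+j) for i in blur for j in blur],0)
        return np.minimum(abs(P[:,2]-h),12).mean()
    o=differential_evolution(cost,[(x-r,x+r),(y-r,y+r),(yaw-dy,yaw+dy)],seed=1,popsize=12,maxiter=40,tol=1e-6)
    return o.x,o.fun
E
python3 - <<'E'
from fit import *
C={n:cloud(n,np.load(f"pics/{n}0.npy")) for n in("top","scene")}
for n,P in C.items():
    m=(abs(P[:,0]-550)<60)&(abs(P[:,1]+60)<30)&(P[:,2]<15);print(n,"bench z",np.median(P[m,2]),P[m,2].std())
C["both"]=np.vstack([C["top"],C["scene"]])
for t,x,y,w,rad,dy in [("case",481,359,0.05,125,.3),("lid",650,-8,-.1,130,.3),("tray",460,-361,.1,125,.3),("collet_small",652,-188,0,30,.01),("collet_large",639,181,0,35,.01),
  ("parting_holder",449,-146,-.1,60,.6),("turning_holder",454,152,.4,60,.6),("boring_holder",438,7,.3,70,.6)]:
    for n in C:
        q,f=fit(t,C[n],x,y,w,rad=rad,dy=dy); print(t,n,np.round(q,3),round(f,2))
E
python3 - <<'E'
import cv2
p=cv2.imread("pics/top0.png")
a=cv2.resize(p[140:290,200:360],(800,750)[:2],interpolation=3)[:600]
b=p[170:290,290:450]
cv2.imwrite("pics/c1.png",cv2.resize(b,(800,600),interpolation=3))
E
```

```text
top bench z 2.0943247640861955 4.615277275819417
scene bench z 0.3446828827249533 3.5602724796422605
case top [4.81877e+02 3.62488e+02 1.07000e-01] 4.51
case scene [4.83276e+02 3.58835e+02 1.03000e-01] 6.31
case both [4.81813e+02 3.61750e+02 1.05000e-01] 5.46
lid top [ 6.51421e+02 -5.45900e+00 -1.07000e-01] 3.54
lid scene [ 6.52672e+02 -8.64600e+00 -1.18000e-01] 1.81
lid both [ 6.52097e+02 -8.02300e+00 -1.36000e-01] 2.54
tray top [ 4.62081e+02 -3.56055e+02  1.47000e-01] 3.83
tray scene [ 4.62476e+02 -3.57681e+02  1.44000e-01] 2.99
tray both [ 4.62415e+02 -3.57488e+02  1.45000e-01] 3.34
collet_small top [ 658.575 -185.656   -0.   ] 3.96
collet_small scene [ 6.57799e+02 -1.88423e+02  7.00000e-03] 2.92
collet_small both [ 6.57779e+02 -1.88425e+02 -3.00000e-03] 3.36
collet_large top [641.085 184.035   0.   ] 4.22
collet_large scene [6.40585e+02 1.82331e+02 5.00000e-03] 4.29
collet_large both [ 6.41507e+02  1.83464e+02 -1.00000e-02] 4.33
parting_holder top [ 4.49449e+02 -1.41598e+02 -4.45000e-01] 3.55
parting_holder scene [ 4.51048e+02 -1.45025e+02 -4.21000e-01] 2.26
parting_holder both [ 4.48720e+02 -1.42655e+02 -4.47000e-01] 2.97
turning_holder top [4.58957e+02 1.53115e+02 4.31000e-01] 3.65
turning_holder scene [4.57250e+02 1.51734e+02 3.89000e-01] 3.43
turning_holder both [4.56869e+02 1.52021e+02 4.14000e-01] 3.62
boring_holder top [4.35683e+02 1.23390e+01 4.30000e-01] 3.64
boring_holder scene [4.35464e+02 1.25980e+01 4.05000e-01] 2.88
boring_holder both [4.35582e+02 1.22420e+01 4.23000e-01] 3.28
```

View pics/c1.png

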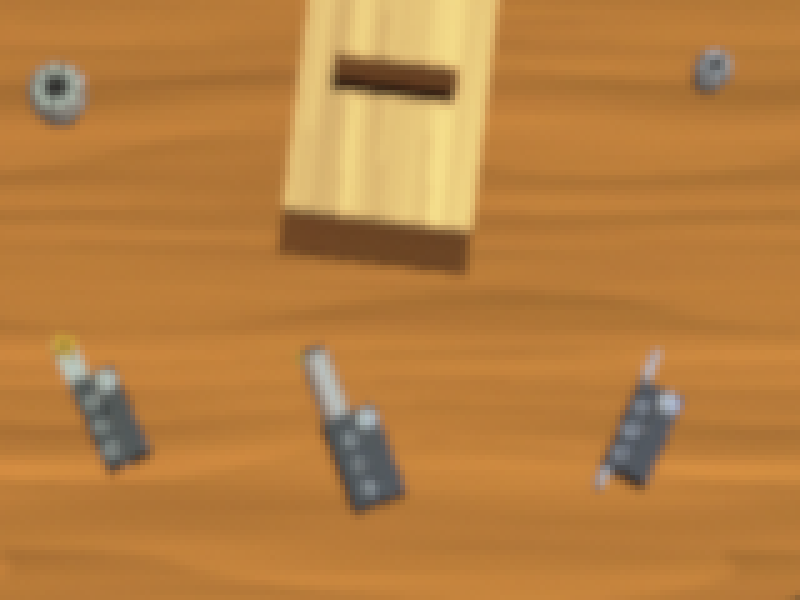

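The networks' finds agree with the picture. In crop c1, the small collet is at (713,66), the large collet at (57,87), the turning holder with its brass tip at lower left, the boring holder in the middle, and the parting holder at lower right with its blade out at both ends. I'll check the depth fits against pixel rays.

```bash
cat >> fit.py <<'E'
def ray(n,u,v,z):
    c=camera_info(n);K=c["intrinsics"]
    d=R.from_euler('xyz',c["rotation"]).apply([(u-K[0,2])/K[0,0],-(v-K[1,2])/K[1,1],-1.]);p=c["position"]
    return p+d*(z-p[2])/d[2]
def proj(n,P):
    c=camera_info(n);K=c["intrinsics"];q=R.from_euler('xyz',c["rotation"]).inv().apply(np.atleast_2d(P)-c["position"])
    return np.c_[K[0,2]-K[0,0]*q[:,0]/q[:,2],K[1,2]+K[1,1]*q[:,1]/q[:,2]]
E
python3 - <<'E'
from fit import *
f=lambda a,b:(a/5-.4+290,b/5-.4+170)
for t,a,b,z in [("cs",713,66,31.5),("cl",57,87,40),("tongue L",281,250,2),("tongue R",467,272,2),("pan L",285,210,8),("pan R",474,232,8),("hand",395,72,36),
 ("turn blk a",75,383,26),("b",117,372,26),("c",112,470,26),("d",150,455,26),("part a",645,380,26),("b",682,392,26),("c",610,470,26),("d",643,486,26)]:
    print(t,ray("top",*f(a,b),z)[:2].round(1))
# overlays
W=dict(case=([(-100,-62,61),(-100,62,61),(-77,62,61),(-77,-62,61)],[(100,-62,50),(100,62,50),(-77,62,50),(-77,-62,50)],[(-81,-48,42),(-81,48,42),(22,48,42),(22,-48,42)],[(28,-48,42),(28,48,42),(82,48,42),(82,-48,42)],[(28,-48,5),(28,48,5),(82,48,5),(82,-48,5)]),
 lid=([(-102.5,-53.5,4),(-102.5,53.5,4),(-78.5,53.5,4),(-78.5,-53.5,4)],[(-78.5,-53.5,8),(-78.5,53.5,8),(78.5,53.5,8),(78.5,-53.5,8)],[(-7,-35,36),(-7,35,36),(7,35,36),(7,-35,36)]),
 tray=([(-95,-62,25),(-95,62,25),(95,62,25),(95,-62,25)],),
 hold=([(-26,-13,26),(-26,13,26),(26,13,26),(26,-13,26)],),
 cs=([(10.5*np.cos(t),10.5*np.sin(t),31.5) for t in np.arange(0,6.28,.4)],),cl=([(16.5*np.cos(t),16.5*np.sin(t),40) for t in np.arange(0,6.28,.4)],))
poses=[("case",482,361,.105),("lid",652,-7.5,-.118),("tray",462.4,-357.2,.145),("cs",656,-187.5,0),("cl",641,183,0),("hold",449.5,-143.3,-.44),("hold",457.5,152,.41)]
for n in("top","scene"):
    s=4;im=cv2.imread(f"pics/{n}0.png");im=cv2.resize(im,None,fx=s,fy=s,interpolation=3)
    for t,x,y,w in poses:
        for l in W[t]:
            q=R.from_euler('z',w).apply(np.array(l,float))+[x,y,0]
            cv2.polylines(im,[np.round((proj(n,q)+.5)*s-.5).astype(int)],True,(0,0,255),1)
    def crop(x,y,r=24):
        u,v=proj(n,[x,y,20])[0];return im[int((v-r)*s):int((v+r)*s),int((u-r)*s):int((u+r)*s)]
    P=[crop(x,y,r) if r==50 else cv2.resize(crop(x,y,r),(400,400)) for x,y,r in[(482,361,50),(652,-7,50)]]
    Q=[cv2.resize(crop(x,y,20),(200,200)) for x,y in[(656,-187),(641,183),(450,-143),(457,152)]]
    cv2.imwrite(f"pics/ov_{n}.png",np.vstack([np.hstack([cv2.resize(p,(400,400)) for p in P]),np.hstack(Q)]))
E
```

```text
cs [ 655.4 -183.8]
cl [640.4 183.5]
tongue L [556.1  58. ]
tongue R [543.5 -46.8]
pan L [577.9  55.8]
pan R [565.3 -50.5]
hand [650.4  -5.3]
turn blk a [474.9 172.3]
b [481.1 149.1]
c [426.3 151.4]
d [434.7 130.6]
part a [ 477.2 -142.2]
b [ 470.5 -162.4]
c [ 426.9 -121.8]
d [ 418.  -139.7]
```

View pics/ov_top.png

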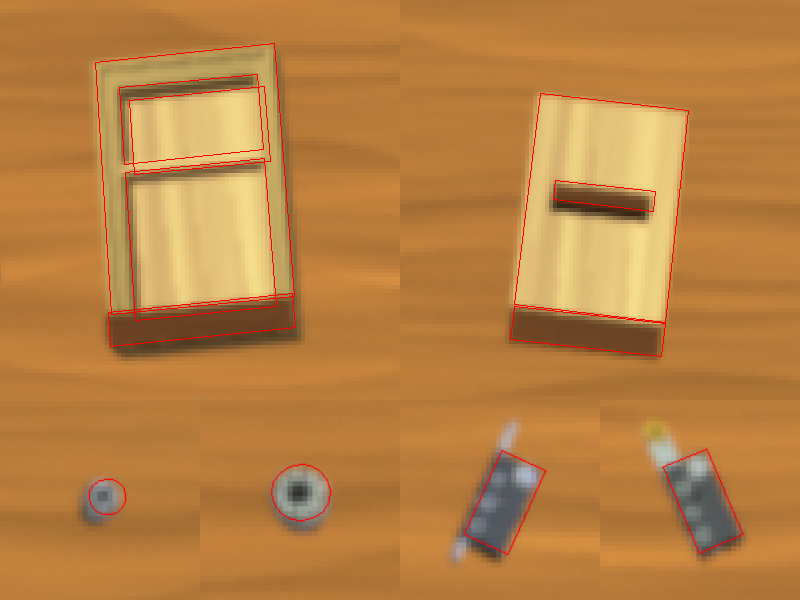

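View pics/ov_scene.png

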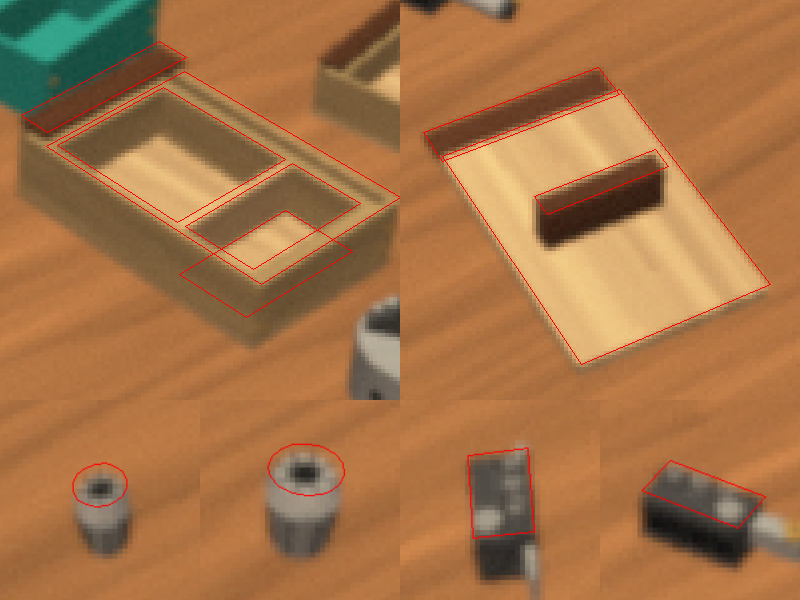

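The overlays fit to about 2 mm in both views, with the cameras differing by 2–3 mm in y. I'll use the mean pose and place the small collet and parting holder first, turning the fingers diagonally so they clear the bay walls when they open.

```bash
cat > arm.py <<'E'
from station import *
from fit import *
CASE=(482.,361.,.105); TRAY=(462.4,-357.2,.145)
def W(fr,p):      # frame point -> world
    return R.from_euler('z',fr[2]).apply(np.array(p,float))+[fr[0],fr[1],0]
def down(yaw):    # closing axis along yaw+90deg; take the half turn with joint 6 nearest 0
    return [np.pi,0,yaw]
def pick_yaw(p,yaw):
    best=None
    for y in(yaw-np.pi,yaw,yaw+np.pi):
        q=inverse_kinematics(list(p),down(y))
        if q is not None and (best is None or abs(q[5])<best[0]): best=(abs(q[5]),(y+np.pi)%(2*np.pi)-np.pi)
    return best[1]
Z=190
def grab(x,y,yaw,z,f):
    yaw=pick_yaw((x,y,Z),yaw)
    move_to([x,y,Z-70],down(yaw)); move_linear([x,y,z],v=120); clamp(f)
    print("grip",current_gripper_width(),current_grasp_force()); move_linear([x,y,Z],v=200); return yaw
def place(p,yaw,zt,zlow=4):
    move_to([p[0],p[1],Z],down(yaw)); move_linear([p[0],p[1],zt+12],v=150)
    hit=move_linear([p[0],p[1],zt-zlow],v=25,force_limit=5)
    print("down",hit,np.round(current_eef_pos(),1),current_gripper_width()); let_go()
    print("open",current_gripper_width(),np.round(current_ft_force(),1)); move_linear([p[0],p[1],Z-40],v=200)
E
python3 - <<'E'
from arm import *
y=CASE[2]+np.radians(35)
yw=grab(656.5,-186.5,y,42.5,60)
t=W(CASE,(50,0,0)); yp=pick_yaw((t[0],t[1],Z),yw)
place(t,yp,5+42.5); print(current_clock())
p,d=snapshot("top");cv2.imwrite("pics/top1.png",p);np.save("pics/top1.npy",d)
s,d=snapshot("scene");cv2.imwrite("pics/scene1.png",s);np.save("pics/scene1.npy",d)
a=[]
for n,im in(("top",p),("scene",s)):
    u,v=proj(n,[t[0],t[1],20])[0].astype(int); a.append(cv2.resize(im[v-40:v+40,u-50:u+50],(400,320),interpolation=3))
cv2.imwrite("pics/a1.png",np.hstack(a))
E
```

```text
grip 15.017160297721599 58.58048625290394
down True [532.  366.4  48. ] 15.12346598302027
open 56.647599984504154 [ 9.7 -3.7 -7.2]
10.2583
```

View pics/a1.png

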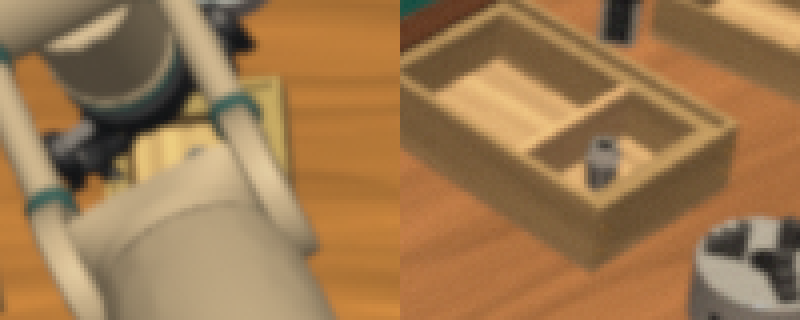

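The small collet stands upright in the short bay. Next is the parting holder.

Run:
```python
from arm import *
hy=-.44
yw=grab(449.5,-143,hy,29,80)
hc=CASE[2]-np.radians(47)
t=W(CASE,(-27.5,0,0)); yp=yw+(hc-hy)
print(inverse_kinematics([t[0],t[1],40],down(yp)))
p,d=snapshot("scene");cv2.imwrite("pics/scene2.png",p)
u,v=proj("scene",[449.5,-143,Z])[0].astype(int);cv2.imwrite("pics/a2.png",cv2.resize(p[v-40:v+40,u-50:u+50],(500,400),interpolation=3))
```

```text
grip 24.48688755588389 79.22741174697876
None
```

View pics/a2.png

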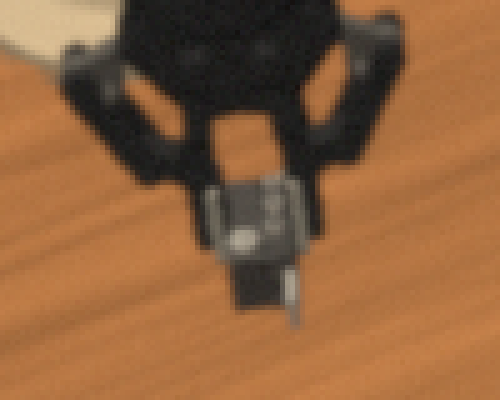

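Run:
```python
from arm import *
t=W(CASE,(-27.5,0,0)); print(current_joint_pos().round(2),np.round(current_tool_rot(),2))
for hc in(-47,47,133,-133):
    for z in(Z,40):
        print(hc,z,inverse_kinematics([t[0],t[1],z],down(CASE[2]+np.radians(hc))))
```

```text
[-0.46  0.17  1.81 -0.    1.16  1.56] [-3.14  0.   -0.44]
-47 190 None
-47 40 None
47 190 [ 5.46978677e-01  3.20511709e-01  1.59362655e+00 -4.44089210e-16
  1.22745439e+00  1.19247026e+00]
47 40 [ 5.46978677e-01  4.70761619e-01  1.78160122e+00 -4.44089210e-16
  8.89229820e-01  1.19247026e+00]
133 190 [ 0.54697868  0.32051171  1.59362655  0.          1.22745439 -0.3085129 ]
133 40 [ 5.46978677e-01  4.70761619e-01  1.78160122e+00 -4.44089210e-16
  8.89229820e-01 -3.08512902e-01]
-133 190 [ 0.54697868  0.32051171  1.59362655  0.          1.22745439 -1.9491224 ]
-133 40 [ 0.54697868  0.47076162  1.78160122  0.          0.88922982 -1.9491224 ]
```

Run:
```python
from arm import *
t=W(CASE,(-27.5,0,0))
place(t,CASE[2]+np.radians(47),5+29)
move_j([-0.3,0.1,1.6,0,1.3,0]); print(current_clock())
p,d=snapshot("top");cv2.imwrite("pics/top3.png",p);np.save("pics/top3.npy",d)
s,e=snapshot("scene");cv2.imwrite("pics/scene3.png",s);np.save("pics/scene3.npy",e)
a=[]
for n,im in(("top",p),("scene",s)):
    u,v=proj(n,[482,361,20])[0].astype(int); a.append(cv2.resize(im[v-40:v+40,u-40:u+40],(400,400),interpolation=3))
cv2.imwrite("pics/a3.png",np.hstack(a))
C={"top":cloud("top",d),"scene":cloud("scene",e)}
for n in C:
  print(n,fit("case",C[n],482,361,.105,rad=125,dy=.1),fit("lid",C[n],652,-7.5,-.118,rad=130,dy=.1))
```

```text
down True [454.7 358.2  34.7] 24.0020323594322
open 85.66575597788741 [ 0.1 -0.5 -0.1]
21.2583
top (array([4.82104485e+02, 3.62551061e+02, 1.07720577e-01]), np.float64(4.863775618346171)) (array([ 6.52164564e+02, -5.85593848e+00, -1.25281390e-01]), np.float64(3.5495270428250776))
scene (array([4.82797104e+02, 3.59253983e+02, 1.10062330e-01]), np.float64(7.039728108931849)) (array([ 6.51683073e+02, -8.75165701e+00, -1.26986320e-01]), np.float64(2.43592311924681))
```

View pics/a3.png

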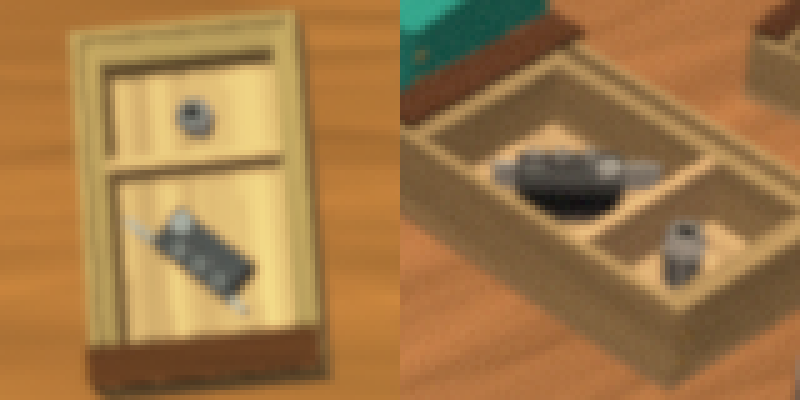

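Both items sit well, and the refit confirms the case pose. Now the lid: I'll check inverse kinematics for all waypoints, then grip it and insert it tilted.

```bash
cat > lid.py <<'E'
from arm import *
CASE=(482.4,361.,.107); LID=(651.9,-7.3,-.122); H=30
def tool(xt,zt,a,s,y=0.):
    Rl=R.from_euler('z',CASE[2])*R.from_euler('y',-np.radians(a))
    o=W(CASE,(xt,y,zt))+Rl.apply([102.5,0,H])
    return list(o),list((Rl*R.from_euler('xyz',[np.pi,0,s*np.pi/2])).as_euler('xyz'))
WP=[(-62,120,15),(-66,47,15),(-91,44.5,15),(-90.5,44,10),(-90.5,43.5,5),(-90.5,43,1.5)]
E
python3 - <<'E'
from lid import *
S=None
for s in(1,-1):
    qs=[inverse_kinematics([LID[0],LID[1],z],down(LID[2]+s*np.pi/2)) for z in(190,H)]+[inverse_kinematics(*tool(*w,s)) for w in WP]
    print(s,[None if q is None else round(float(q[5]),2) for q in qs])
    if S is None and all(q is not None for q in qs): S=s
print(S)
if S:
    x,y=LID[:2];o=down(LID[2]+S*np.pi/2)
    move_to([x,y,110],o); move_linear([x,y,H],v=100); clamp(110); print(current_gripper_width(),np.round(current_ft_force(),1))
    move_linear([x,y,190],v=150); print(np.round(current_ft_force(),1),current_gripper_width())
    move_to(*tool(-62,120,15,S)); print(current_clock())
    p,d=snapshot("top");s,e=snapshot("scene");a=[]
    cv2.imwrite("pics/top4.png",p)
    for n,im in(("top",p),("scene",s)):
        u,v=proj(n,W(CASE,(0,0,100)))[0].astype(int); a.append(cv2.resize(im[max(v-60,0):v+60,u-50:u+50],(400,480),interpolation=3))
    cv2.imwrite("pics/a4.png",np.hstack(a))
E
```

```text
1 [0.0, 0.0, 0.54, 0.58, 0.61, 0.53, 0.46, 0.43]
-1 [None, None, -2.6, -2.56, -2.53, -2.61, -2.68, None]
1
11.695186479794794 [-0.3  1.4  3.8]
[-0.7 -1.  -1.9] 11.8361219707603
26.65
```

View pics/a4.png

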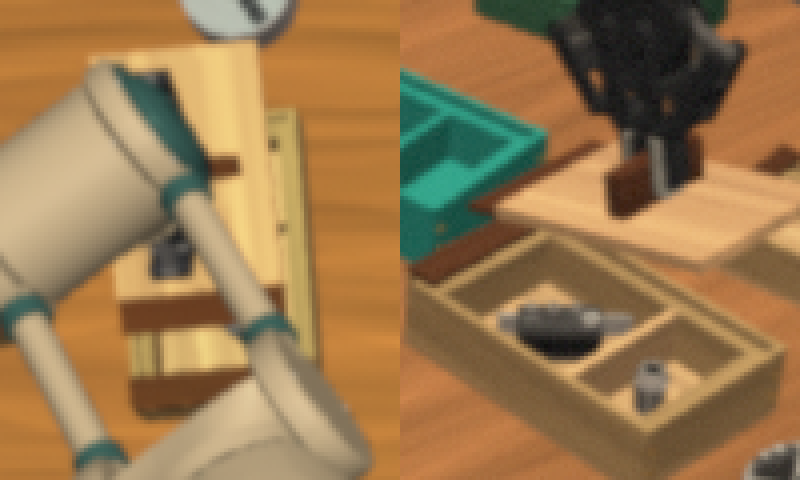

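```bash
python3 - <<'E'
from lid import *
for n in("top",):
    Rl=R.from_euler('z',CASE[2])*R.from_euler('y',-np.radians(15))
    o=W(CASE,(-62,0,120))
    q=[o+Rl.apply(v) for v in[(0,53.5,4),(0,-53.5,4),(24,53.5,4),(24,-53.5,4),(181,53.5,8)]]
    c=proj(n,W(CASE,(0,0,100)))[0].astype(int)
    print(n,np.round((proj(n,q)-c+[50,60])*4+1.5))
    q=[W(CASE,v) for v in[(-77,62,61),(-77,-62,61),(-100,62,61),(100,-62,50)]]
    print(np.round((proj(n,q)-c+[50,60])*4+1.5))
E
python3 - <<'E'
import cv2
p=cv2.imread("pics/top4.png");import sys;sys.path.insert(0,".")
from fit import *
u,v=proj("top",R.from_euler('z',.107).apply([0,0,100])+[482.4,361,0])[0].astype(int)
c=p[v+5:v+55,u-30:u+30];print("crop origin in a4 coords",80,260)
cv2.imwrite("pics/a5.png",cv2.resize(c,(720,600),interpolation=3))
E
```

```text
top [[124. 338.]
 [289. 321.]
 [119. 301.]
 [284. 284.]
 [ 90.  58.]]
[[131. 375.]
 [315. 356.]
 [134. 409.]
 [296. 106.]]
crop origin in a4 coords 80 260
```

View pics/a5.png

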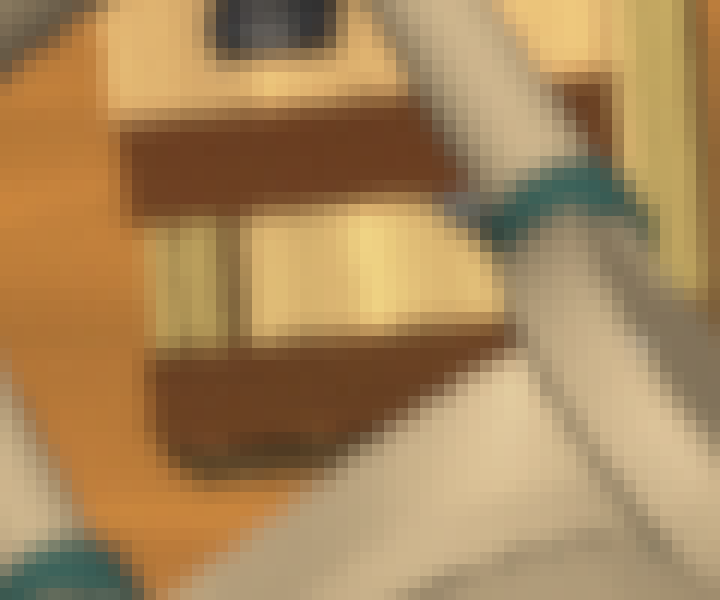

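The tongue's +y corner and the lip corner in a5, about (133,220) and (150,360), match the expected positions within about 1 px, and they're aligned in y. Inserting now.

Run:
```python
from lid import *
ok=True
for w,v in zip(WP[1:],(120,50,50,50,40)):
    h=move_linear(*tool(*w,1),v=v,force_limit=12)
    print(w,h,np.round(current_ft_force(),1),np.round(current_moment(),2))
    if h: ok=False;break
if ok:
    h=move_linear(*tool(-90.5,41,0,1),v=15,force_limit=8); print("seat",h,np.round(current_ft_force(),1),np.round(current_eef_pos(),1),tool(-90.5,42,0,1)[0])
p,d=snapshot("scene");cv2.imwrite("pics/scene5.png",p)
u,v=proj("scene",W(CASE,(0,0,50)))[0].astype(int);cv2.imwrite("pics/a6.png",cv2.resize(p[v-60:v+45,u-65:u+65],(650,525),interpolation=3)); print(current_clock())
```

```text
(-66, 47, 15) False [ 0.6 -0.6 -1.3] [-0.02  0.19  0.02]
(-91, 44.5, 15) False [ 0.2 -1.  -3.1] [-0.02  0.2   0.01]
(-90.5, 44, 10) False [-0.3 -0.2 -2.1] [-0.01  0.17 -0.01]
(-90.5, 43.5, 5) False [-0.4 -0.1 -1.6] [ 0.03  0.07 -0.01]
(-90.5, 43, 1.5) False [-1.2  0.5 -1.2] [-0.03 -0.02 -0.03]
seat True [-0.2  0.6  3.5] [493.3 362.3  72.4] [np.float64(494.33137151479343), np.float64(362.28155131616944), np.float64(72.0)]
29.5417
```

View pics/a6.png

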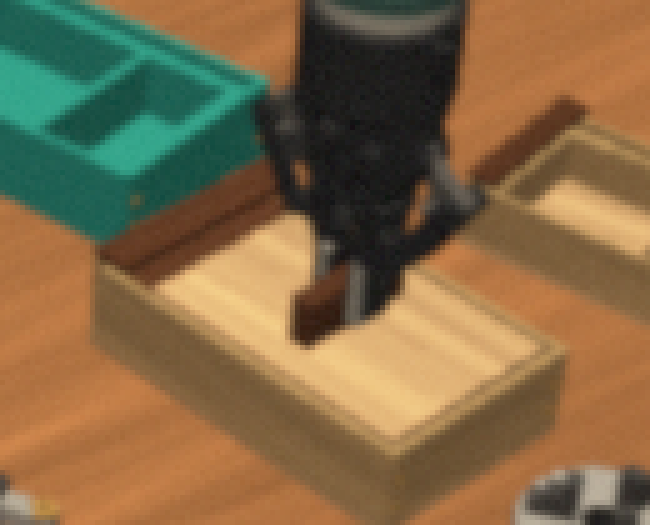

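The lid is seated flat under the lip and inside the rim. I'll release it and do the tray.

Run:
```python
from lid import *
let_go(); e=current_eef_pos(); move_linear([e[0],e[1],190],v=200)
yt=TRAY[2]; t=W(TRAY,(57,0,0)); print("lid off",current_clock())
yw=grab(641,183,pick_yaw((641,183,Z),0.3),45,80)
place(t,pick_yaw((t[0],t[1],Z),yt),3+45); print(current_clock())
h=.41; yw=grab(457.5,152,h,29,80)
fl=abs(((yw-h+np.pi)%(2*np.pi))-np.pi)>1            # pick tool yaw flipped vs holder yaw
for xb in(-45,-28):
    t=W(TRAY,(xb,0,0)); yp=yt+(np.pi if (fl!=(xb==-28)) else 0); yp=(yp+np.pi)%(2*np.pi)-np.pi
    q=inverse_kinematics([t[0],t[1],Z],down(yp)); print(xb,yp,q)
    if q is not None: break
place(t,yp,3+29); move_j([0,0,1.6,0,1.4,0]); print(current_clock())
p,d=snapshot("top");cv2.imwrite("pics/top7.png",p); s,e=snapshot("scene");cv2.imwrite("pics/scene7.png",s)
np.save("pics/t7.npy",d);np.save("pics/s7.npy",e)
a=[]
for q in(TRAY,CASE):
  for n,im in(("top",p),("scene",s)):
    u,v=proj(n,[q[0],q[1],20])[0].astype(int); a.append(cv2.resize(im[v-45:v+45,u-60:u+60],(400,300),interpolation=3))
cv2.imwrite("pics/a7.png",np.vstack([np.hstack(a[:2]),np.hstack(a[2:])]))
```

```text
lid off 30.9833
grip 27.19352071380164 94.9481465248391
down True [ 519.  -349.1   49.2] 27.20243323643618
open 85.30032708066258 [0.1 0.2 0.7]
38.975
grip 23.938640131959335 79.47839631233364
-45 0.14500000000000002 [-8.41804661e-01  2.84971602e-01  1.64698682e+00 -4.44089210e-16
  1.20963424e+00  5.83991666e-01]
down True [ 418.  -363.8   32.8] 24.040040712040447
open 85.91256657962164 [-0.2 -0.5 -0.8]
49.875
```

View pics/a7.png

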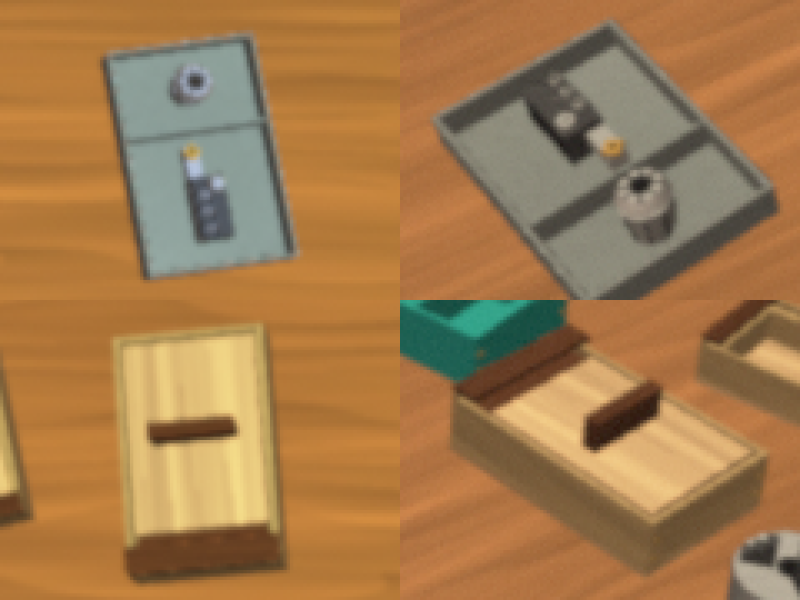

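The lid sits flat in its rim with its tongue under the lip. Both tray items stand upright in their bays. Handing in.

```bash
python3 -c "
from station import *
print(close_job())"
```

```text
the job is handed in; nothing more can be done
None
```

The job is handed in: the case is packed with its lid seated under the lip, the tray is filled, and the bystanders were left alone; about 50 s of the 131 s were used.

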